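Load the tasting caddy with the four pepper jars

TASK

Load the wooden tasting caddy: stand each pepper jar that has a black, white, green or red lid upright on the floor of the cup of its own lid's colour. Leave the clove jar with the gold lid and the jar that has no lid where they stand. The jars are glass, so set them down rather than dropping them.

Things in the scene. Friction and masses are not known exactly. Their poses are not given: they have to be found in the camera images.
- jar_black_mid (a point): Loose upright round clear-glass jar with a black plastic lid, black peppercorns. Glass 48 mm across, lid 44 mm across and 18 mm high, 84 mm tall in all, 0.11 to 0.2 kg. This point is its centre, half-way up, 42 mm above its underside; its own z axis points up through the lid. It stands on the table (top at z = 0).
- jar_white_mid (a point): Loose upright round clear-glass jar with a white plastic lid, cream-white peppercorns. Glass 48 mm across, lid 44 mm across and 18 mm high, 84 mm tall in all, 0.11 to 0.2 kg. This point is its centre, half-way up, 42 mm above its underside; its own z axis points up through the lid. It stands on the table (top at z = 0).
- jar_green_mid (a point): Loose upright round clear-glass jar with a green plastic lid, olive-green peppercorns. Glass 48 mm across, lid 44 mm across and 18 mm high, 84 mm tall in all, 0.11 to 0.2 kg. This point is its centre, half-way up, 42 mm above its underside; its own z axis points up through the lid. It stands on the table (top at z = 0).
- jar_red_mid (a point): Loose upright round clear-glass jar with a red plastic lid, pinkish-red peppercorns. Glass 48 mm across, lid 44 mm across and 18 mm high, 84 mm tall in all, 0.11 to 0.2 kg. This point is its centre, half-way up, 42 mm above its underside; its own z axis points up through the lid. It stands on the table (top at z = 0).
- cup_black: Low open black cup fixed in a compartment of the wooden caddy, for the jar with the black lid. 76 mm across, about 67 inside. Origin: centre of its underside, 8 mm above the table, z up; inside floor 5 mm, rim 20 mm above the origin. The four cup centres form a 110 mm square; which is where varies. Caddy: fixed, 226 mm square, walls and dividers 28 mm above the table, low brass bar handles on two sides.
- cup_white: Low open white cup fixed in a compartment of the wooden caddy, for the jar with the white lid. 76 mm across, about 67 inside. Origin: centre of its underside, 8 mm above the table, z up; inside floor 5 mm, rim 20 mm above the origin. The four cup centres form a 110 mm square; which is where varies. Caddy: fixed, 226 mm square, walls and dividers 28 mm above the table, low brass bar handles on two sides.
- cup_green: Low open green cup fixed in a compartment of the wooden caddy, for the jar with the green lid. 76 mm across, about 67 inside. Origin: centre of its underside, 8 mm above the table, z up; inside floor 5 mm, rim 20 mm above the origin. The four cup centres form a 110 mm square; which is where varies. Caddy: fixed, 226 mm square, walls and dividers 28 mm above the table, low brass bar handles on two sides.
- cup_red: Low open red cup fixed in a compartment of the wooden caddy, for the jar with the red lid. 76 mm across, about 67 inside. Origin: centre of its underside, 8 mm above the table, z up; inside floor 5 mm, rim 20 mm above the origin. The four cup centres form a 110 mm square; which is where varies. Caddy: fixed, 226 mm square, walls and dividers 28 mm above the table, low brass bar handles on two sides.
- jar_clove_mid (a point): Loose look-alike, not for the caddy: same jar as the others (48 mm across, 84 mm tall) but with a gold-coloured metal lid and brown cloves. This point is its centre, 42 mm above its underside.
- jar_open_mid (a point): Loose look-alike, not for the caddy: jar of black peppercorns without a lid, its bare glass mouth and the corns showing from above; 48 mm across, 66 mm tall. This point is its centre, 33 mm above its underside.

How it is judged:
By the outcome, as a careful person would: the job done as asked, in the order asked, and still so for the second after the job is handed in, with the robot touching nothing.
It also fails if it takes over 93 s, if anything falls off the work surface, if the arm or the gripper's body presses on something with over 40 N, if the wrist force passes 120 N, or if a joint passes its speed limit or range.

ROBOT

A 7-joint arm with a two-finger parallel gripper is mounted at the origin on the work surface. World frame = base frame: x ahead of the robot, y to its left, z up, the work surface at z = 0. Lengths are in m, angles in rad, forces in N, time in s.
With the tool pointing down it reaches from about 0.35 to 0.9 m from the base axis. Payload 7.2 kg.
Tool frame: the origin (TCP) lies at the very end of the fingers, on their centre line; the grasp point (between the pads) lies 19 mm behind it; z points along the fingers, y is the line along which they close (so a half turn about z gives the same grasp; the last joint's range is limited). The gripper opens to 88 mm and grips with 3 to 60 N. Pads are 20 mm wide; open, the fingers measure 115 mm over their backs; the gripper's body (75 mm by 178 mm) begins 61 mm behind the grasp point.
Start: joints at [1.199, 0.411, -0.013, 1.596, 0.006, 1.134, -0.082], TCP at [0.187, -0.596, 0.223] pointing down, gripper open.
Joint ranges: [-2.95, 2.95], [-0.29, 1.99], [-1.47, 1.44], [0.14, 2.54], [-1.03, 4.17], [0.13, 1.85], [-2.86, 2.86]. Speed limits (rad/s): [2.39, 2.39, 3.01, 3.01, 3.14, 3.14, 3.14].

INTERFACE

Orientations are given as a 3x3 rotation matrix whose columns are the frame's x, y, z axes.
In Python, from plant import manip, eyes, finder gives the robot as it stands.
- The arm moves only by the tool apply_moves, never from a script. Its arguments are lists of equal length, an entry for each row: "delta_pos": the shift along the tool's x, y, z in units of 0.1 m (1.0 is 0.1 m), a list of three; "rot": the turn, a rotation vector about the tool's x, y, z in units of 60 degrees (1.0 is 60 degrees), a list of three; "claw": the opening, from 0 (shut) to 1 (fully open). In form: {"delta_pos": [[tx, ty, tz], ...], "rot": [[rx, ry, rz], ...], "claw": [claw, ...]}. A call has 1 to 5 rows; each row shifts and turns the commanded pose from where the row before left it, along the tool's axes as they then stand; what a row does not reach is not made up. A row lasts 1/10 s, in which the tool goes at most 50 mm and 8.59 degrees, less where a joint would pass 70% of its speed; a pose out of reach is approached as far as the arm can. A call with a number of a shift or a turn outside -1 to 1 is refused whole. A call with a gripper value outside its range is refused whole. The fingers move at their own pace and stop on an object; "newtons" is the grip in N (left out, the last holds). Time passes only in rows, so rows that do not move let the fingers close. It gives the time, the measured TCP pose, the force, the opening and the grip force at its end, in the units of the state.
- manip.sense(): the state, without advancing time (a new reading comes with each control period).
- eyes.camera(name): name is "scene" or "top"; returns (picture, depth): 420x560x3 uint8, red, green, blue; 420x560 float32, m along the optical axis (not along the pixel's ray), 0 where there is no reading.
- eyes.calibration(name): a dict with "camera_matrix" (3x3 intrinsics, pixels), "k1" (the pictures are not rectified: a ray, as slopes to the right and down, at radius r is drawn at 1 + k1 r^2 times it, then the intrinsics apply), "position" and "attitude" of the camera in the world. Camera axes: x right, y down, z forward; pixel columns grow to the right and rows downward; lengths in m; the calibration is good to about 2 mm. A picture is of the moment at which its call begins. calibration takes no time and is no camera call.
- manip.finish_job(): hands the job in; it is judged then, once.
Trained networks look in the newest picture that a camera, given by its name, has taken for a name from the list of things; names that differ only in an ending like _2 or _b are one class to them, and where a whole thing is asked for, a point or a joint stands for the part that bears it (a point fixed in the world has none). Each returns a list of dicts, best first, with "conf" (0 to 1); they miss things now and then, are a little off and sometimes report something else, mostly with a low value. They report only what shows in the picture. A call takes as long as a camera call.
- finder.find_in(camera, query): "point" ([x, y, z] in m, in world coordinates, good to about 4 mm: the middle of the surface that is visible of it).
- finder.spot_point(camera, query): "point" ([x, y, z] in m, in world coordinates, good to about 4 mm: a listed point, or the origin of a listed thing).
The state is a dict: "clock": time; "joint_pos": joint angles; "dq": joint speeds; "joint_torque": joint torques, N m; "eef_pos": TCP position; "eef_rot": TCP orientation; "force": force on the tool from outside, world axes, zero at the start; "ft_torque": the same for the moment, N m; "gripper_width": opening from 0.0 (shut) to 1.0 (fully open); "grasp_force": force on a finger pad.
Only numpy, scipy, OpenCV 4.12 (cv2) and the standard library are available. Lean on these libraries where they do the work, as an engineer would, in place of code of your own. Each camera call takes 0.05 s, during which the arm holds its last target. There are 200 camera calls.

## Working session

There is one attempt and no reset: what is moved stays moved. The work goes in short steps, Python scripts to look and compute and a tool call to move; the robot and the scene stay as the last step left them, time stands still between calls to the robot, and variables do not carry over. Pictures are saved under pics/ and viewed, at most 14 in all, crops included, and the job is handed in when it is done.

Besides the shell and the picture viewer there is one more tool, called after "Call:" as name(argument=value, ...) on one line, values as JSON. apply_moves: Moves the arm, as the interface text tells. Its arguments: {"type":"object","properties":{"delta_pos":{"type":"array","items":{"type":"array","items":{"type":"number","minimum":-1,"maximum":1}}},"rot":{"type":"array","items":{"type":"array","items":{"type":"number","minimum":-1,"maximum":1}}},"claw":{"type":"array","items":{"type":"number"}},"newtons":{"type":"number"}},"required":["delta_pos","rot","claw"]}

```bash
mkdir -p pics; cat > h.py <<'E'
from plant import manip, eyes, finder
import numpy as np, cv2
E
python3 - <<'E'
from h import *
for c in ("scene","top"):
    im,d=eyes.camera(c); cv2.imwrite(f"pics/{c}0.png",im[:,:,::-1]); np.save(c+"0.npy",d)
    k=eyes.calibration(c); print(c,np.round(k["position"],3),np.round(k["attitude"],3).tolist())
for q in "jar_black_mid jar_white_mid jar_green_mid jar_red_mid jar_clove_mid jar_open_mid cup_black cup_white cup_green cup_red".split():
    for c in ("top","scene"):
        print(q,c,[(np.round(r["point"],3).tolist(),round(r["conf"],2)) for r in finder.spot_point(c,q)[:3]])
s=manip.sense(); print(s["clock"],s["eef_pos"],np.round(s["eef_rot"],3).tolist(),s["gripper_width"])
E
```

```text
scene [1.007 0.312 0.829] [[-0.566, 0.648, -0.51], [0.824, 0.457, -0.333], [0.017, -0.609, -0.793]]
top [0.349 0.01  0.861] [[-0.105, -0.972, 0.212], [-0.994, 0.103, -0.021], [-0.002, -0.213, -0.977]]
jar_black_mid top [([0.607, -0.035, 0.04], 0.96)]
jar_black_mid scene [([0.605, -0.033, 0.042], 0.95)]
jar_white_mid top [([0.544, -0.321, 0.043], 0.84), ([0.355, -0.29, 0.043], 0.46)]
jar_white_mid scene [([0.549, -0.325, 0.041], 0.91)]
jar_green_mid top [([0.461, -0.034, 0.045], 0.75)]
jar_green_mid scene [([0.463, -0.043, 0.043], 0.68)]
jar_red_mid top [([0.605, -0.175, 0.044], 0.8)]
jar_red_mid scene [([0.604, -0.175, 0.038], 0.8), ([0.363, -0.286, 0.045], 0.31), ([0.505, 0.15, 0.008], 0.15)]
jar_clove_mid top [([0.358, -0.291, 0.04], 0.96)]
jar_clove_mid scene [([0.364, -0.288, 0.044], 0.88)]
jar_open_mid top [([0.36, -0.289, 0.04], 0.31)]
jar_open_mid scene [([0.448, -0.169, 0.035], 0.65)]
cup_black top [([0.507, 0.156, 0.005], 0.76)]
cup_black scene [([0.504, 0.152, 0.006], 0.85)]
cup_white top [([0.484, 0.258, 0.01], 0.77)]
cup_white scene [([0.484, 0.259, 0.008], 0.72)]
cup_green top [([0.616, 0.177, 0.008], 0.74)]
cup_green scene [([0.617, 0.176, 0.01], 0.79)]
cup_red top [([0.589, 0.284, 0.008], 0.68)]
cup_red scene [([0.593, 0.284, 0.007], 0.73), ([0.487, 0.264, 0.008], 0.51)]
1.1 [ 0.18695008 -0.59640083  0.22265112] [[0.954, 0.299, -0.0], [0.299, -0.954, -0.0], [-0.0, 0.0, -1.0]] 0.9993061928288747
```

View pics/top0.png

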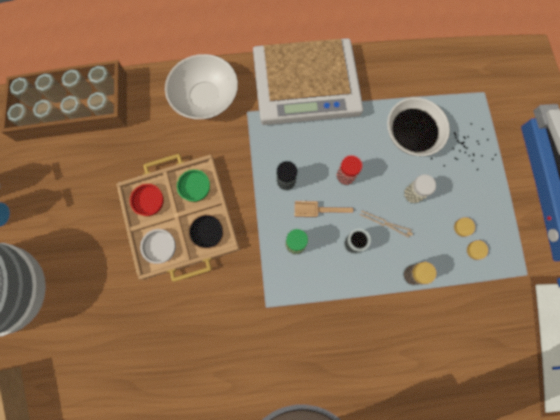

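View pics/scene0.png

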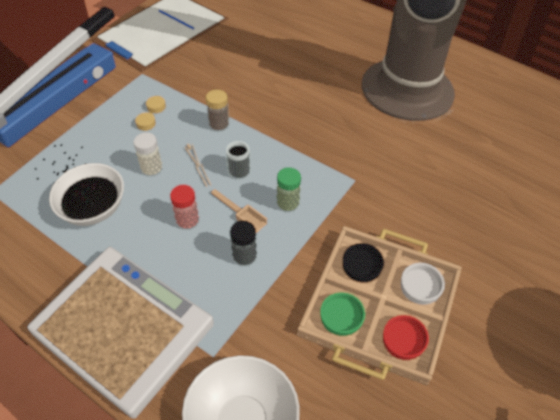

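The top view shows the caddy on the left, with red at (147,200), green (194,185), black (207,231) and white (158,245). The jars stand on the mat: black (287,173), red (350,167), white (425,185), green (297,241), open (359,240) and clove (424,273). The network detections agree with this. I'll square the tool to the world axes first, then work by translations only.

Call:
apply_moves(delta_pos=[[0, 0, 0], [0, 0, 0], [0, 0, 0], [0.28, -0.375, 0], [0.28, -0.375, 0]], rot=[[0, 0, 0.097], [0, 0, 0.097], [0, 0, 0.096], [0, 0, 0], [0, 0, 0]], claw=[1, 1, 1, 1, 1], newtons=15)

```text
clock: 1.6
eef_pos: [0.2426, -0.5211, 0.2223]
eef_rot: [[1.0, -0.003, -0.0], [-0.003, -1.0, -0.0], [-0.0, 0.0, -1.0]]
force: [1.5, -0.7, 0.5]
gripper_width: 1.004
grasp_force: 0.0
```

Call:
apply_moves(delta_pos=[[0.28, -0.375, 0], [0.28, -0.375, 0], [0.28, -0.375, 0], [0.28, -0.375, 0], [0.28, -0.375, 0]], rot=[[0, 0, 0], [0, 0, 0], [0, 0, 0], [0, 0, 0], [0, 0, 0]], claw=[1, 1, 1, 1, 1])

```text
clock: 2.1
eef_pos: [0.3838, -0.3323, 0.223]
eef_rot: [[1.0, -0.0, 0.001], [-0.0, -1.0, -0.001], [0.001, 0.001, -1.0]]
force: [0.2, -0.8, -0.1]
gripper_width: 1.002
grasp_force: 0.0
```

Call:
apply_moves(delta_pos=[[0.28, -0.375, 0], [0.28, -0.375, 0], [0.28, -0.375, 0], [0.28, -0.375, 0], [0.28, -0.375, 0]], rot=[[0, 0, 0], [0, 0, 0], [0, 0, 0], [0, 0, 0], [0, 0, 0]], claw=[1, 1, 1, 1, 1])

```text
clock: 2.6
eef_pos: [0.5239, -0.1447, 0.223]
eef_rot: [[1.0, -0.0, 0.001], [-0.0, -1.0, -0.0], [0.001, 0.0, -1.0]]
force: [0.1, -0.1, 0.3]
gripper_width: 1.0
grasp_force: 0.0
```

Call:
apply_moves(delta_pos=[[0.274, -0.37, 0], [0.274, -0.37, 0], [0.274, -0.37, 0], [0, 0, 0.4], [0, 0, 0.4]], rot=[[0, 0, 0], [0, 0, 0], [0, 0, 0], [0, 0, 0], [0, 0, 0]], claw=[1, 1, 1, 1, 1])

```text
clock: 3.1
eef_pos: [0.6067, -0.0331, 0.1425]
eef_rot: [[1.0, 0.003, 0.003], [0.003, -1.0, 0.001], [0.003, -0.001, -1.0]]
force: [0.3, -1.0, -1.3]
gripper_width: 1.0
grasp_force: 0.0
```

```bash
python3 - <<'E'
from h import *
im,d=eyes.camera("scene"); cv2.imwrite("pics/s1.png",im[:,:,::-1])
print([(np.round(r["point"],3).tolist(),round(r["conf"],2)) for r in finder.spot_point("scene","jar_black_mid")[:3]])
E
```

```text
[([0.603, -0.032, 0.04], 0.96)]
```

View pics/s1.png

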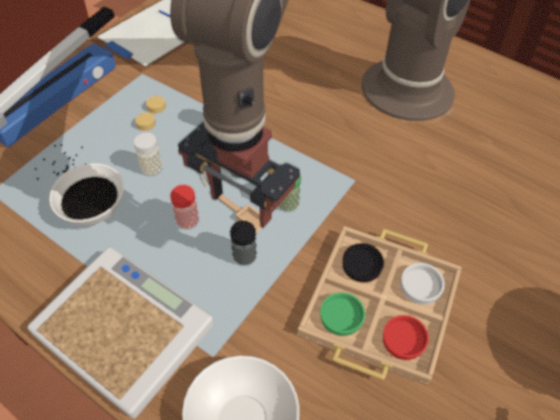

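The gripper hangs centred over the black jar, with its finger tips near (212,190) and (265,215) and the jar at (243,240). I'll go down and grip.

Call:
apply_moves(delta_pos=[[-0.01, 0, 0.3], [-0.01, 0, 0.3], [0, 0, 0.3], [0, 0, 0.17], [0, 0, 0.09]], rot=[[0, 0, 0], [0, 0, 0], [0, 0, 0], [0, 0, 0], [0, 0, 0]], claw=[1, 1, 1, 1, 1])

```text
clock: 3.7
eef_pos: [0.6033, -0.0359, 0.0268]
eef_rot: [[1.0, -0.001, -0.0], [-0.001, -1.0, -0.0], [-0.0, 0.0, -1.0]]
force: [0.2, -0.5, 0.6]
gripper_width: 0.998
grasp_force: 0.0
```

Call:
apply_moves(delta_pos=[[0, 0, 0], [0, 0, 0], [0, 0, 0], [0, 0, 0], [0, 0, 0]], rot=[[0, 0, 0], [0, 0, 0], [0, 0, 0], [0, 0, 0], [0, 0, 0]], claw=[0.3, 0.3, 0.3, 0.3, 0.3], newtons=15)

```text
clock: 4.2
eef_pos: [0.6035, -0.0354, 0.0274]
eef_rot: [[1.0, 0.0, 0.001], [0.0, -1.0, -0.0], [0.001, 0.0, -1.0]]
force: [0.1, 0.1, -0.3]
gripper_width: 0.585
grasp_force: 0.0
```

Call:
apply_moves(delta_pos=[[0, 0, 0], [0, 0, 0], [0, 0, 0], [0, 0, 0]], rot=[[0, 0, 0], [0, 0, 0], [0, 0, 0], [0, 0, 0]], claw=[0.3, 0.3, 0.3, 0.3], newtons=20)

```text
clock: 4.6
eef_pos: [0.6034, -0.0353, 0.0272]
eef_rot: [[1.0, 0.0, 0.001], [0.0, -1.0, -0.0], [0.001, 0.0, -1.0]]
force: [-2.7, 0.1, 5.5]
gripper_width: 0.543
grasp_force: 20.0
```

Call:
apply_moves(delta_pos=[[0, 0, -0.1], [0, 0, -0.25], [0, 0, -0.3], [0, 0, -0.3], [0, 0, -0.25]], rot=[[0, 0, 0], [0, 0, 0], [0, 0, 0], [0, 0, 0], [0, 0, 0]], claw=[0.3, 0.3, 0.3, 0.3, 0.3])

```text
clock: 5.1
eef_pos: [0.6031, -0.0354, 0.1485]
eef_rot: [[1.0, 0.0, 0.001], [0.0, -1.0, -0.0], [0.001, 0.0, -1.0]]
force: [1.5, 0.5, -0.9]
gripper_width: 0.544
grasp_force: 20.0
```

Call:
apply_moves(delta_pos=[[-0.1, -0.2, 0], [-0.2, -0.39, 0], [-0.22, -0.43, 0], [-0.22, -0.43, 0], [-0.15, -0.3, 0]], rot=[[0, 0, 0], [0, 0, 0], [0, 0, 0], [0, 0, 0], [0, 0, 0]], claw=[0.3, 0.3, 0.3, 0.3, 0.3])

```text
clock: 5.6
eef_pos: [0.512, 0.1426, 0.1471]
eef_rot: [[1.0, 0.003, -0.0], [0.003, -1.0, 0.001], [-0.0, -0.001, -1.0]]
force: [0.9, 0.1, -0.8]
gripper_width: 0.541
grasp_force: 20.0
```

Call:
apply_moves(delta_pos=[[-0.07, -0.13, 0], [0, 0, 0.2], [0, 0, 0.3], [0, 0, 0.2], [0, 0, 0]], rot=[[0, 0, 0], [0, 0, 0], [0, 0, 0], [0, 0, 0], [0, 0, 0]], claw=[0.3, 0.3, 0.3, 0.3, 0.3])

```text
clock: 6.1
eef_pos: [0.5056, 0.1508, 0.0743]
eef_rot: [[1.0, -0.001, -0.005], [-0.001, -1.0, -0.002], [-0.005, 0.002, -1.0]]
force: [-0.8, 0.1, -0.4]
gripper_width: 0.547
grasp_force: 20.0
```

```bash
python3 - <<'E'
from h import *
print(manip.sense()["force"])
im,d=eyes.camera("scene"); cv2.imwrite("pics/s2.png",im[:,:,::-1])
print([(np.round(r["point"],3).tolist(),round(r["conf"],2)) for r in finder.spot_point("scene","jar_black_mid")[:3]])
E
```

```text
[-0.80198103  0.06890928 -0.42902488]
[([0.504, 0.155, 0.084], 0.85)]
```

View pics/s2.png

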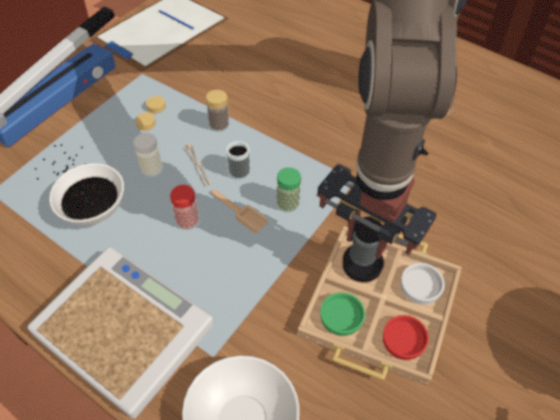

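The jar hangs centred over the black cup at (364,262). I'll lower it gently.

Call:
apply_moves(delta_pos=[[0, -0.02, 0.15], [0, 0, 0.1], [0, 0, 0.05], [0, 0, 0.03], [0, 0, 0.01]], rot=[[0, 0, 0], [0, 0, 0], [0, 0, 0], [0, 0, 0], [0, 0, 0]], claw=[0.3, 0.3, 0.3, 0.3, 0.3])

```text
clock: 6.7
eef_pos: [0.5072, 0.1546, 0.0428]
eef_rot: [[1.0, 0.0, 0.0], [0.0, -1.0, -0.0], [0.0, 0.0, -1.0]]
force: [-0.1, -0.6, -1.0]
gripper_width: 0.546
grasp_force: 20.0
```

Call:
apply_moves(delta_pos=[[0, 0, 0.01], [0, 0, 0]], rot=[[0, 0, 0], [0, 0, 0]], claw=[0.3, 0.3])

```text
clock: 6.9
eef_pos: [0.5072, 0.1547, 0.0419]
eef_rot: [[1.0, 0.0, 0.0], [0.0, -1.0, 0.0], [0.0, -0.0, -1.0]]
force: [0.5, 0.1, -1.5]
gripper_width: 0.547
grasp_force: 20.0
```

Call:
apply_moves(delta_pos=[[0, 0, 0.01], [0, 0, 0.007], [0, 0, 0]], rot=[[0, 0, 0], [0, 0, 0], [0, 0, 0]], claw=[0.3, 0.3, 0.3])

```text
clock: 7.2
eef_pos: [0.5072, 0.1547, 0.0402]
eef_rot: [[1.0, 0.0, 0.0], [0.0, -1.0, -0.0], [0.0, 0.0, -1.0]]
force: [-1.1, -0.6, 2.1]
gripper_width: 0.542
grasp_force: 20.0
```

Contact is felt, so I'll release.

Call:
apply_moves(delta_pos=[[0, 0, 0], [0, 0, 0], [0, 0, 0], [0, 0, 0]], rot=[[0, 0, 0], [0, 0, 0], [0, 0, 0], [0, 0, 0]], claw=[0.7, 0.95, 0.95, 0.95])

```text
clock: 7.6
eef_pos: [0.5071, 0.1547, 0.0399]
eef_rot: [[1.0, 0.0, 0.0], [0.0, -1.0, 0.0], [0.0, -0.0, -1.0]]
force: [1.3, -0.4, 0.5]
gripper_width: 0.863
grasp_force: 0.0
```

Call:
apply_moves(delta_pos=[[0, 0, -0.1], [0, 0, -0.3], [0, 0, -0.4], [0, 0, -0.4], [0, 0, 0]], rot=[[0, 0, 0], [0, 0, 0], [0, 0, 0], [0, 0, 0], [0, 0, 0]], claw=[0.95, 0.95, 0.95, 0.95, 0.95])

```text
clock: 8.1
eef_pos: [0.51, 0.156, 0.1659]
eef_rot: [[1.0, 0.0, 0.009], [0.0, -1.0, 0.003], [0.009, -0.003, -1.0]]
force: [0.6, 0.4, -0.2]
gripper_width: 0.95
grasp_force: 0.0
```

Call:
apply_moves(delta_pos=[[0.04, 0.478, 0], [0.04, 0.478, 0], [0.04, 0.478, 0], [0.04, 0.478, 0], [0.04, 0.478, 0]], rot=[[0, 0, 0], [0, 0, 0], [0, 0, 0], [0, 0, 0], [0, 0, 0]], claw=[1, 1, 1, 1, 1])

```text
clock: 8.6
eef_pos: [0.5267, -0.0862, 0.16]
eef_rot: [[1.0, 0.0, 0.0], [0.0, -1.0, -0.0], [0.0, 0.0, -1.0]]
force: [0.4, 1.0, -0.1]
gripper_width: 1.004
grasp_force: 0.0
```

Call:
apply_moves(delta_pos=[[0.04, 0.478, 0], [0.04, 0.478, 0], [0.04, 0.478, 0], [0.04, 0.478, 0], [0.04, 0.478, 0]], rot=[[0, 0, 0], [0, 0, 0], [0, 0, 0], [0, 0, 0], [0, 0, 0]], claw=[1, 1, 1, 1, 1])

```text
clock: 9.1
eef_pos: [0.5468, -0.3252, 0.1599]
eef_rot: [[1.0, 0.0, -0.0], [0.0, -1.0, 0.0], [-0.0, -0.0, -1.0]]
force: [0.3, -0.7, 0.5]
gripper_width: 1.001
grasp_force: 0.0
```

Call:
apply_moves(delta_pos=[[0, 0, 0.1], [0, 0, 0.1], [0, 0, 0]], rot=[[0, 0, 0], [0, 0, 0], [0, 0, 0]], claw=[1, 1, 1])

```text
clock: 9.4
eef_pos: [0.5462, -0.3212, 0.1379]
eef_rot: [[1.0, 0.002, -0.003], [0.002, -1.0, 0.003], [-0.003, -0.003, -1.0]]
force: [-0.7, 0.5, -0.4]
gripper_width: 1.003
grasp_force: 0.0
```

```bash
python3 - <<'E'
from h import *
im,d=eyes.camera("scene"); cv2.imwrite("pics/s3.png",im[:,:,::-1])
eyes.camera("top")
for q in ("jar_black_mid","jar_white_mid"):
  for c in ("scene","top"): print(q,c,[(np.round(r["point"],3).tolist(),round(r["conf"],2)) for r in finder.spot_point(c,q)[:3]])
print(manip.sense()["joint_pos"])
E
```

```text
jar_black_mid scene [([0.51, 0.158, 0.05], 0.74)]
jar_black_mid top [([0.512, 0.155, 0.056], 0.71)]
jar_white_mid scene [([0.548, -0.322, 0.042], 0.88), ([0.445, -0.169, 0.032], 0.58)]
jar_white_mid top [([0.546, -0.319, 0.047], 0.83), ([0.505, 0.152, 0.006], 0.75), ([0.462, -0.034, 0.042], 0.49)]
[ 0.57817492  0.51144454 -0.17193344  1.64810678  0.10023512  0.98976991
 -1.19646448]
```

View pics/s3.png

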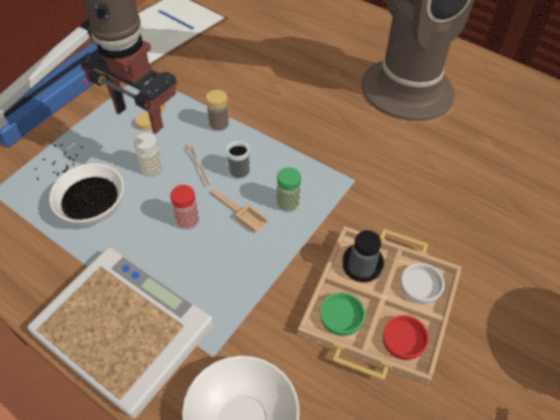

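The black jar stands upright in its cup at (366,255), and the gripper is over the white jar at (148,155). I'll go down.

Call:
apply_moves(delta_pos=[[0, -0.01, 0.3], [0, 0, 0.3], [0, 0, 0.3], [0, 0, 0.17], [0, 0, 0.06]], rot=[[0, 0, 0], [0, 0, 0], [0, 0, 0], [0, 0, 0], [0, 0, 0]], claw=[1, 1, 1, 1, 1])

```text
clock: 10.2
eef_pos: [0.5462, -0.3214, 0.0252]
eef_rot: [[1.0, 0.001, -0.002], [0.001, -1.0, 0.001], [-0.002, -0.001, -1.0]]
force: [0.3, 0.7, 0.2]
gripper_width: 0.998
grasp_force: 0.0
```

Call:
apply_moves(delta_pos=[[0, 0, 0], [0, 0, 0], [0, 0, 0], [0, 0, 0], [0, 0, 0]], rot=[[0, 0, 0], [0, 0, 0], [0, 0, 0], [0, 0, 0], [0, 0, 0]], claw=[0.3, 0.3, 0.3, 0.3, 0.3])

```text
clock: 10.7
eef_pos: [0.5475, -0.3226, 0.0277]
eef_rot: [[1.0, 0.0, 0.001], [0.0, -1.0, -0.001], [0.001, 0.001, -1.0]]
force: [0.7, 0.3, 0.3]
gripper_width: 0.577
grasp_force: 0.0
```

Call:
apply_moves(delta_pos=[[0, 0, 0], [0, 0, 0], [0, 0, 0], [0, 0, 0]], rot=[[0, 0, 0], [0, 0, 0], [0, 0, 0], [0, 0, 0]], claw=[0.3, 0.3, 0.3, 0.3])

```text
clock: 11.1
eef_pos: [0.5474, -0.3225, 0.0275]
eef_rot: [[1.0, 0.0, 0.001], [0.0, -1.0, -0.0], [0.001, 0.0, -1.0]]
force: [-0.4, 0.7, 6.3]
gripper_width: 0.543
grasp_force: 20.0
```

Call:
apply_moves(delta_pos=[[0, 0, -0.1], [0, 0, -0.25], [0, 0, -0.3], [0, 0, -0.3], [0, 0, -0.3]], rot=[[0, 0, 0], [0, 0, 0], [0, 0, 0], [0, 0, 0], [0, 0, 0]], claw=[0.3, 0.3, 0.3, 0.3, 0.3])

```text
clock: 11.6
eef_pos: [0.5467, -0.3221, 0.1532]
eef_rot: [[1.0, 0.0, -0.001], [0.0, -1.0, 0.0], [-0.001, -0.0, -1.0]]
force: [0.4, 0.4, -3.0]
gripper_width: 0.54
grasp_force: 20.0
```

Call:
apply_moves(delta_pos=[[-0.042, -0.25, 0], [-0.042, -0.42, 0], [-0.042, -0.43, 0], [-0.042, -0.43, 0], [-0.042, -0.43, 0]], rot=[[0, 0, 0], [0, 0, 0], [0, 0, 0], [0, 0, 0], [0, 0, 0]], claw=[0.3, 0.3, 0.3, 0.3, 0.3])

```text
clock: 12.1
eef_pos: [0.5255, -0.1248, 0.1523]
eef_rot: [[1.0, -0.0, 0.0], [-0.0, -1.0, -0.0], [0.0, 0.0, -1.0]]
force: [1.1, 0.6, -1.7]
gripper_width: 0.542
grasp_force: 20.0
```

Call:
apply_moves(delta_pos=[[-0.042, -0.43, 0], [-0.042, -0.43, 0], [-0.042, -0.43, 0], [-0.042, -0.43, 0], [-0.042, -0.43, 0]], rot=[[0, 0, 0], [0, 0, 0], [0, 0, 0], [0, 0, 0], [0, 0, 0]], claw=[0.3, 0.3, 0.3, 0.3, 0.3])

```text
clock: 12.6
eef_pos: [0.5045, 0.0902, 0.1523]
eef_rot: [[1.0, -0.0, 0.0], [-0.0, -1.0, -0.0], [0.0, 0.0, -1.0]]
force: [0.7, 0.6, -1.5]
gripper_width: 0.54
grasp_force: 20.0
```

Call:
apply_moves(delta_pos=[[-0.042, -0.43, 0], [-0.042, -0.43, 0], [-0.042, -0.42, 0], [-0.042, -0.3, 0], [-0.042, -0.14, 0]], rot=[[0, 0, 0], [0, 0, 0], [0, 0, 0], [0, 0, 0], [0, 0, 0]], claw=[0.3, 0.3, 0.3, 0.3, 0.3])

```text
clock: 13.1
eef_pos: [0.483, 0.264, 0.1522]
eef_rot: [[1.0, 0.004, -0.0], [0.004, -1.0, 0.001], [-0.0, -0.001, -1.0]]
force: [0.4, -0.9, -1.7]
gripper_width: 0.542
grasp_force: 20.0
```

Call:
apply_moves(delta_pos=[[0, 0, 0], [0, 0, 0.2], [0, 0, 0.3], [0, 0, 0.2], [0, 0, 0]], rot=[[0, 0, 0], [0, 0, 0], [0, 0, 0], [0, 0, 0], [0, 0, 0]], claw=[0.3, 0.3, 0.3, 0.3, 0.3])

```text
clock: 13.6
eef_pos: [0.4831, 0.2569, 0.0794]
eef_rot: [[1.0, -0.003, -0.004], [-0.003, -1.0, -0.004], [-0.004, 0.004, -1.0]]
force: [0.4, -1.0, -1.5]
gripper_width: 0.544
grasp_force: 20.0
```

```bash
python3 - <<'E'
from h import *
im,d=eyes.camera("scene"); cv2.imwrite("pics/s4.png",im[200:380,280:500,::-1].repeat(2,0).repeat(2,1))
print([(np.round(r["point"],3).tolist(),round(r["conf"],2)) for r in finder.spot_point("scene","jar_white_mid")[:3]])
print(manip.sense()["joint_pos"],manip.sense()["eef_pos"])
E
```

```text
[([0.486, 0.258, 0.09], 0.83)]
[-0.30337556  0.47605668 -0.35741298  1.90007194  0.22518233  0.80512842
 -2.35402376] [0.48462044 0.25898171 0.08226519]
```

View pics/s4.png

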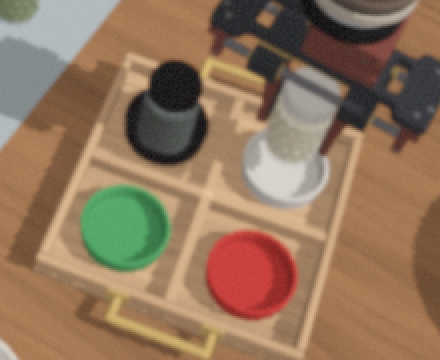

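The white jar hangs centred over the white cup, at about (285,150) in the crop. I'll lower it.

Call:
apply_moves(delta_pos=[[0, -0.01, 0.17], [0, 0, 0.12], [0, 0, 0.06], [0, 0, 0.03], [0, 0, 0.02]], rot=[[0, 0, 0], [0, 0, 0], [0, 0, 0], [0, 0, 0], [0, 0, 0]], claw=[0.3, 0.3, 0.3, 0.3, 0.3])

```text
clock: 14.2
eef_pos: [0.4843, 0.2616, 0.0421]
eef_rot: [[1.0, 0.0, 0.0], [0.0, -1.0, 0.0], [0.0, -0.0, -1.0]]
force: [-0.6, -0.5, -1.5]
gripper_width: 0.547
grasp_force: 20.0
```

Call:
apply_moves(delta_pos=[[0, 0, 0.007], [0, 0, 0.007], [0, 0, 0]], rot=[[0, 0, 0], [0, 0, 0], [0, 0, 0]], claw=[0.3, 0.3, 0.3])

```text
clock: 14.5
eef_pos: [0.4842, 0.2617, 0.0408]
eef_rot: [[1.0, 0.0, 0.0], [0.0, -1.0, 0.0], [0.0, -0.0, -1.0]]
force: [-0.1, 0.8, -1.9]
gripper_width: 0.544
grasp_force: 20.0
```

Call:
apply_moves(delta_pos=[[0, 0, 0.006], [0, 0, 0], [0, 0, 0]], rot=[[0, 0, 0], [0, 0, 0], [0, 0, 0]], claw=[0.3, 0.3, 0.3])

```text
clock: 14.8
eef_pos: [0.4842, 0.2617, 0.0405]
eef_rot: [[1.0, 0.0, 0.001], [0.0, -1.0, 0.0], [0.001, -0.0, -1.0]]
force: [-2.1, -0.7, 6.3]
gripper_width: 0.544
grasp_force: 20.0
```

Call:
apply_moves(delta_pos=[[0, 0, 0], [0, 0, 0], [0, 0, 0], [0, 0, 0]], rot=[[0, 0, 0], [0, 0, 0], [0, 0, 0], [0, 0, 0]], claw=[0.7, 0.95, 0.95, 0.95])

```text
clock: 15.2
eef_pos: [0.4841, 0.2616, 0.0398]
eef_rot: [[1.0, 0.0, -0.0], [0.0, -1.0, -0.0], [-0.0, 0.0, -1.0]]
force: [0.3, 0.7, -0.3]
gripper_width: 0.868
grasp_force: 0.0
```

Call:
apply_moves(delta_pos=[[0, 0, -0.1], [0, 0, -0.3], [0, 0, -0.4], [0, 0, -0.4], [0, 0, 0]], rot=[[0, 0, 0], [0, 0, 0], [0, 0, 0], [0, 0, 0], [0, 0, 0]], claw=[0.95, 0.95, 0.95, 0.95, 0.95])

```text
clock: 15.7
eef_pos: [0.4867, 0.2636, 0.166]
eef_rot: [[1.0, 0.0, 0.008], [0.0, -1.0, 0.005], [0.008, -0.005, -1.0]]
force: [-0.1, 0.5, 0.1]
gripper_width: 0.946
grasp_force: 0.0
```

Call:
apply_moves(delta_pos=[[-0.03, 0.4, 0], [-0.03, 0.45, 0], [-0.03, 0.45, 0], [-0.03, 0.45, 0], [-0.03, 0.45, 0]], rot=[[0, 0, 0], [0, 0, 0], [0, 0, 0], [0, 0, 0], [0, 0, 0]], claw=[1, 1, 1, 1, 1])

```text
clock: 16.2
eef_pos: [0.4686, 0.0399, 0.1602]
eef_rot: [[1.0, 0.0, 0.0], [0.0, -1.0, -0.0], [0.0, 0.0, -1.0]]
force: [0.6, -0.2, -0.0]
gripper_width: 0.995
grasp_force: 0.0
```

Call:
apply_moves(delta_pos=[[-0.03, 0.45, 0], [-0.03, 0.35, 0], [0, 0, 0.1], [0, 0, 0.1], [0, 0, 0]], rot=[[0, 0, 0], [0, 0, 0], [0, 0, 0], [0, 0, 0], [0, 0, 0]], claw=[1, 1, 1, 1, 1])

```text
clock: 16.7
eef_pos: [0.4622, -0.0371, 0.1386]
eef_rot: [[1.0, 0.002, -0.002], [0.002, -1.0, 0.001], [-0.002, -0.001, -1.0]]
force: [0.9, -0.1, -0.3]
gripper_width: 0.997
grasp_force: 0.0
```

```bash
python3 - <<'E'
from h import *
im,d=eyes.camera("scene"); cv2.imwrite("pics/s5.png",im[:,:,::-1])
eyes.camera("top")
for q in ("jar_white_mid","jar_green_mid"):
  for c in ("scene","top"): print(q,c,[(np.round(r["point"],3).tolist(),round(r["conf"],2)) for r in finder.spot_point(c,q)[:3]])
print(manip.sense()["eef_pos"])
E
```

```text
jar_white_mid scene [([0.484, 0.261, 0.052], 0.64)]
jar_white_mid top [([0.481, 0.26, 0.057], 0.84)]
jar_green_mid scene [([0.463, -0.039, 0.043], 0.6)]
jar_green_mid top [([0.59, 0.283, 0.006], 0.38)]
[ 0.46337418 -0.03759218  0.14016806]
```

View pics/s5.png

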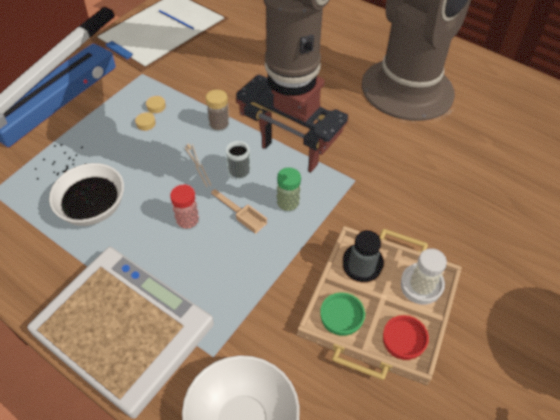

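The black (366,255) and white (428,272) jars stand in their cups. The gripper is over the green jar (289,190), clear of the open jar (238,160).

Call:
apply_moves(delta_pos=[[0, 0, 0.3], [0, 0, 0.3], [0, 0, 0.3], [0, 0, 0.17], [0, 0, 0.06]], rot=[[0, 0, 0], [0, 0, 0], [0, 0, 0], [0, 0, 0], [0, 0, 0]], claw=[1, 1, 1, 1, 1])

```text
clock: 17.5
eef_pos: [0.4622, -0.038, 0.0255]
eef_rot: [[1.0, 0.001, -0.002], [0.001, -1.0, 0.0], [-0.002, -0.0, -1.0]]
force: [0.0, -0.3, 0.2]
gripper_width: 1.001
grasp_force: 0.0
```

Call:
apply_moves(delta_pos=[[0, 0, 0], [0, 0, 0], [0, 0, 0], [0, 0, 0], [0, 0, 0]], rot=[[0, 0, 0], [0, 0, 0], [0, 0, 0], [0, 0, 0], [0, 0, 0]], claw=[0.3, 0.3, 0.3, 0.3, 0.3])

```text
clock: 18.0
eef_pos: [0.4635, -0.0385, 0.0275]
eef_rot: [[1.0, 0.0, 0.001], [0.0, -1.0, -0.0], [0.001, 0.0, -1.0]]
force: [0.8, -0.3, 0.4]
gripper_width: 0.584
grasp_force: 0.0
```

Call:
apply_moves(delta_pos=[[0, 0, 0], [0, 0, 0], [0, 0, 0], [0, 0, 0]], rot=[[0, 0, 0], [0, 0, 0], [0, 0, 0], [0, 0, 0]], claw=[0.3, 0.3, 0.3, 0.3])

```text
clock: 18.4
eef_pos: [0.4634, -0.0385, 0.0274]
eef_rot: [[1.0, -0.0, 0.001], [-0.0, -1.0, -0.0], [0.001, 0.0, -1.0]]
force: [-0.9, -0.3, 5.6]
gripper_width: 0.54
grasp_force: 20.0
```

Call:
apply_moves(delta_pos=[[0, 0, -0.1], [0, 0, -0.25], [0, 0, -0.3], [0, 0, -0.3], [0, 0, -0.3]], rot=[[0, 0, 0], [0, 0, 0], [0, 0, 0], [0, 0, 0], [0, 0, 0]], claw=[0.3, 0.3, 0.3, 0.3, 0.3])

```text
clock: 18.9
eef_pos: [0.4625, -0.0382, 0.1535]
eef_rot: [[1.0, 0.0, -0.001], [0.0, -1.0, 0.0], [-0.001, -0.0, -1.0]]
force: [1.2, -0.1, -1.5]
gripper_width: 0.54
grasp_force: 20.0
```

Call:
apply_moves(delta_pos=[[0.094, -0.134, 0], [0.189, -0.268, 0], [0.245, -0.349, 0], [0.245, -0.349, 0], [0.245, -0.349, 0]], rot=[[0, 0, 0], [0, 0, 0], [0, 0, 0], [0, 0, 0], [0, 0, 0]], claw=[0.3, 0.3, 0.3, 0.3, 0.3])

```text
clock: 19.4
eef_pos: [0.5653, 0.1077, 0.1524]
eef_rot: [[1.0, -0.0, -0.0], [-0.0, -1.0, -0.0], [-0.0, 0.0, -1.0]]
force: [1.4, -0.2, -1.7]
gripper_width: 0.542
grasp_force: 20.0
```

Call:
apply_moves(delta_pos=[[0.227, -0.322, 0], [0.17, -0.241, 0], [0.094, -0.134, 0], [0, 0, 0], [0, 0, 0.2]], rot=[[0, 0, 0], [0, 0, 0], [0, 0, 0], [0, 0, 0], [0, 0, 0]], claw=[0.3, 0.3, 0.3, 0.3, 0.3])

```text
clock: 19.9
eef_pos: [0.6151, 0.1767, 0.1341]
eef_rot: [[1.0, 0.001, 0.003], [0.001, -1.0, 0.001], [0.003, -0.001, -1.0]]
force: [0.2, 0.2, -1.8]
gripper_width: 0.541
grasp_force: 20.0
```

Call:
apply_moves(delta_pos=[[0, 0, 0.3], [0, 0, 0.2], [0, 0, 0], [0, 0, 0]], rot=[[0, 0, 0], [0, 0, 0], [0, 0, 0], [0, 0, 0]], claw=[0.3, 0.3, 0.3, 0.3])

```text
clock: 20.3
eef_pos: [0.6137, 0.1754, 0.0824]
eef_rot: [[1.0, -0.001, -0.001], [-0.001, -1.0, -0.0], [-0.001, 0.0, -1.0]]
force: [0.9, -0.4, -0.6]
gripper_width: 0.539
grasp_force: 20.0
```

```bash
python3 - <<'E'
from h import *
im,d=eyes.camera("scene"); cv2.imwrite("pics/s6.png",im[200:380,280:500,::-1].repeat(2,0).repeat(2,1))
print([(np.round(r["point"],3).tolist(),round(r["conf"],2)) for r in finder.spot_point("scene","jar_green_mid")[:3]])
print(manip.sense()["eef_pos"])
E
```

```text
[([0.614, 0.172, 0.095], 0.94)]
[0.61472834 0.17611265 0.08359328]
```

View pics/s6.png

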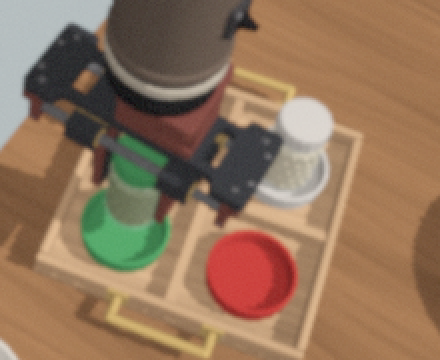

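The green jar hangs over its cup, at about (130,205) in the crop.

Call:
apply_moves(delta_pos=[[0, 0, 0.17], [0, 0, 0.12], [0, 0, 0.06], [0, 0, 0.03], [0, 0, 0.02]], rot=[[0, 0, 0], [0, 0, 0], [0, 0, 0], [0, 0, 0], [0, 0, 0]], claw=[0.3, 0.3, 0.3, 0.3, 0.3])

```text
clock: 20.9
eef_pos: [0.6141, 0.1763, 0.042]
eef_rot: [[1.0, 0.0, 0.0], [0.0, -1.0, 0.0], [0.0, -0.0, -1.0]]
force: [-0.3, 0.3, -2.1]
gripper_width: 0.544
grasp_force: 20.0
```

Call:
apply_moves(delta_pos=[[0, 0, 0.01], [0, 0, 0.008], [0, 0, 0]], rot=[[0, 0, 0], [0, 0, 0], [0, 0, 0]], claw=[0.3, 0.3, 0.3])

```text
clock: 21.2
eef_pos: [0.6142, 0.1764, 0.0405]
eef_rot: [[1.0, 0.0, 0.001], [0.0, -1.0, 0.0], [0.001, -0.0, -1.0]]
force: [-0.1, 0.2, -0.0]
gripper_width: 0.541
grasp_force: 20.0
```

Call:
apply_moves(delta_pos=[[0, 0, 0.004], [0, 0, 0]], rot=[[0, 0, 0], [0, 0, 0]], claw=[0.3, 0.3])

```text
clock: 21.4
eef_pos: [0.6142, 0.1764, 0.0405]
eef_rot: [[1.0, 0.0, 0.001], [0.0, -1.0, 0.0], [0.001, -0.0, -1.0]]
force: [-2.1, -0.1, 5.1]
gripper_width: 0.544
grasp_force: 20.0
```

Call:
apply_moves(delta_pos=[[0, 0, 0], [0, 0, 0], [0, 0, 0], [0, 0, 0]], rot=[[0, 0, 0], [0, 0, 0], [0, 0, 0], [0, 0, 0]], claw=[0.7, 0.95, 0.95, 0.95])

```text
clock: 21.8
eef_pos: [0.614, 0.1762, 0.0396]
eef_rot: [[1.0, 0.0, -0.0], [0.0, -1.0, -0.0], [-0.0, 0.0, -1.0]]
force: [0.5, 0.9, 0.0]
gripper_width: 0.869
grasp_force: 0.0
```

Call:
apply_moves(delta_pos=[[0, 0, -0.1], [0, 0, -0.3], [0, 0, -0.4], [0, 0, -0.4], [0, 0, 0]], rot=[[0, 0, 0], [0, 0, 0], [0, 0, 0], [0, 0, 0], [0, 0, 0]], claw=[0.95, 0.95, 0.95, 0.95, 0.95])

```text
clock: 22.3
eef_pos: [0.6172, 0.1777, 0.1668]
eef_rot: [[1.0, 0.0, 0.01], [0.0, -1.0, 0.003], [0.01, -0.003, -1.0]]
force: [-0.1, 0.6, 0.7]
gripper_width: 0.949
grasp_force: 0.0
```

Call:
apply_moves(delta_pos=[[-0.012, 0.4, 0], [-0.012, 0.46, 0], [-0.012, 0.46, 0], [-0.012, 0.46, 0], [-0.012, 0.46, 0]], rot=[[0, 0, 0], [0, 0, 0], [0, 0, 0], [0, 0, 0], [0, 0, 0]], claw=[1, 1, 1, 1, 1])

```text
clock: 22.8
eef_pos: [0.6076, -0.0495, 0.16]
eef_rot: [[1.0, 0.0, 0.0], [0.0, -1.0, -0.0], [0.0, 0.0, -1.0]]
force: [1.4, -0.4, 1.2]
gripper_width: 0.995
grasp_force: 0.0
```

Call:
apply_moves(delta_pos=[[-0.012, 0.46, 0], [-0.012, 0.46, 0], [-0.012, 0.35, 0], [0, 0, 0.2], [0, 0, 0]], rot=[[0, 0, 0], [0, 0, 0], [0, 0, 0], [0, 0, 0], [0, 0, 0]], claw=[1, 1, 1, 1, 1])

```text
clock: 23.3
eef_pos: [0.6025, -0.1759, 0.1376]
eef_rot: [[1.0, -0.002, -0.004], [-0.002, -1.0, 0.001], [-0.004, -0.001, -1.0]]
force: [0.7, 1.1, 0.6]
gripper_width: 0.998
grasp_force: 0.0
```

```bash
python3 - <<'E'
from h import *
im,d=eyes.camera("scene"); cv2.imwrite("pics/s7.png",im[:,:,::-1])
eyes.camera("top")
for q in ("jar_red_mid","jar_green_mid"):
  for c in ("scene","top"): print(q,c,[(np.round(r["point"],3).tolist(),round(r["conf"],2)) for r in finder.spot_point(c,q)[:3]])
print(manip.sense()["eef_pos"])
E
```

```text
jar_red_mid scene [([0.606, -0.174, 0.039], 0.59)]
jar_red_mid top [([0.602, -0.174, 0.041], 0.91)]
jar_green_mid scene [([0.613, 0.176, 0.056], 0.66), ([0.447, -0.168, 0.031], 0.42)]
jar_green_mid top [([0.61, 0.18, 0.06], 0.68)]
[ 0.60506349 -0.17354978  0.14062455]
```

View pics/s7.png

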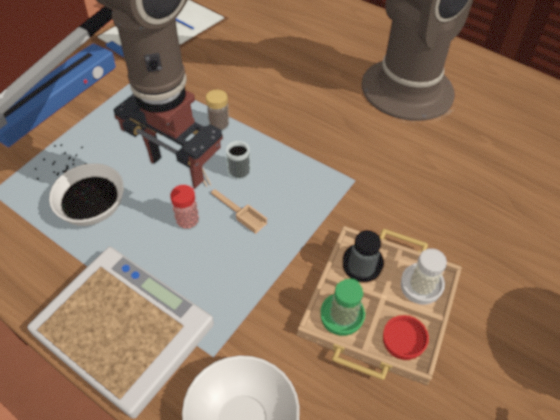

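Three jars stand in their cups, the green one at (347,305). The gripper is over the red jar (185,207).

Call:
apply_moves(delta_pos=[[0, 0, 0.3], [0, 0, 0.3], [0, 0, 0.3], [0, 0, 0.17], [0, 0, 0.06]], rot=[[0, 0, 0], [0, 0, 0], [0, 0, 0], [0, 0, 0], [0, 0, 0]], claw=[1, 1, 1, 1, 1])

```text
clock: 24.1
eef_pos: [0.6036, -0.1738, 0.0252]
eef_rot: [[1.0, 0.001, -0.002], [0.001, -1.0, 0.001], [-0.002, -0.001, -1.0]]
force: [-0.1, 0.5, 0.8]
gripper_width: 1.0
grasp_force: 0.0
```

Call:
apply_moves(delta_pos=[[0, 0, 0], [0, 0, 0], [0, 0, 0], [0, 0, 0], [0, 0, 0]], rot=[[0, 0, 0], [0, 0, 0], [0, 0, 0], [0, 0, 0], [0, 0, 0]], claw=[0.3, 0.3, 0.3, 0.3, 0.3])

```text
clock: 24.6
eef_pos: [0.6048, -0.1748, 0.0275]
eef_rot: [[1.0, 0.0, 0.001], [0.0, -1.0, -0.0], [0.001, 0.0, -1.0]]
force: [-0.2, 1.0, 1.2]
gripper_width: 0.582
grasp_force: 0.5
```

Call:
apply_moves(delta_pos=[[0, 0, 0], [0, 0, 0], [0, 0, 0], [0, 0, 0]], rot=[[0, 0, 0], [0, 0, 0], [0, 0, 0], [0, 0, 0]], claw=[0.3, 0.3, 0.3, 0.3])

```text
clock: 25.0
eef_pos: [0.6048, -0.1746, 0.0274]
eef_rot: [[1.0, 0.0, 0.001], [0.0, -1.0, -0.0], [0.001, 0.0, -1.0]]
force: [-1.2, 1.1, 6.1]
gripper_width: 0.548
grasp_force: 20.0
```

Call:
apply_moves(delta_pos=[[0, 0, -0.1], [0, 0, -0.25], [0, 0, -0.3], [0, 0, -0.35], [0, 0, -0.4]], rot=[[0, 0, 0], [0, 0, 0], [0, 0, 0], [0, 0, 0], [0, 0, 0]], claw=[0.3, 0.3, 0.3, 0.3, 0.3])

```text
clock: 25.5
eef_pos: [0.6033, -0.1748, 0.1674]
eef_rot: [[1.0, 0.0, -0.002], [0.0, -1.0, 0.0], [-0.002, -0.0, -1.0]]
force: [0.2, -0.3, -1.8]
gripper_width: 0.546
grasp_force: 20.0
```

Call:
apply_moves(delta_pos=[[-0.0115, -0.2, 0], [-0.0115, -0.4, 0], [-0.0115, -0.43, 0], [-0.0115, -0.43, 0], [-0.0115, -0.43, 0]], rot=[[0, 0, 0], [0, 0, 0], [0, 0, 0], [0, 0, 0], [0, 0, 0]], claw=[0.3, 0.3, 0.3, 0.3, 0.3])

```text
clock: 26.0
eef_pos: [0.5981, 0.0155, 0.167]
eef_rot: [[1.0, -0.001, -0.0], [-0.001, -1.0, -0.0], [-0.0, 0.0, -1.0]]
force: [0.4, -0.3, -2.2]
gripper_width: 0.548
grasp_force: 20.0
```

Call:
apply_moves(delta_pos=[[-0.0115, -0.43, 0], [-0.0115, -0.43, 0], [-0.0115, -0.43, 0], [-0.0115, -0.43, 0], [-0.0115, -0.43, 0]], rot=[[0, 0, 0], [0, 0, 0], [0, 0, 0], [0, 0, 0], [0, 0, 0]], claw=[0.3, 0.3, 0.3, 0.3, 0.3])

```text
clock: 26.5
eef_pos: [0.5925, 0.2305, 0.167]
eef_rot: [[1.0, -0.0, -0.0], [-0.0, -1.0, -0.001], [-0.0, 0.001, -1.0]]
force: [1.4, 0.2, -1.1]
gripper_width: 0.541
grasp_force: 20.0
```

Call:
apply_moves(delta_pos=[[-0.0115, -0.35, 0], [-0.0115, -0.197, 0], [0, 0, 0], [0, 0, 0.2], [0, 0, 0.3]], rot=[[0, 0, 0], [0, 0, 0], [0, 0, 0], [0, 0, 0], [0, 0, 0]], claw=[0.3, 0.3, 0.3, 0.3, 0.3])

```text
clock: 27.0
eef_pos: [0.5925, 0.2822, 0.1181]
eef_rot: [[1.0, -0.002, 0.004], [-0.002, -1.0, -0.0], [0.004, 0.0, -1.0]]
force: [0.0, 0.7, -1.9]
gripper_width: 0.541
grasp_force: 20.0
```

Call:
apply_moves(delta_pos=[[0, 0, 0.25], [0, 0, 0.1], [0, 0, 0], [0, 0, 0]], rot=[[0, 0, 0], [0, 0, 0], [0, 0, 0], [0, 0, 0]], claw=[0.3, 0.3, 0.3, 0.3])

```text
clock: 27.4
eef_pos: [0.5914, 0.2833, 0.0828]
eef_rot: [[1.0, -0.001, 0.001], [-0.001, -1.0, 0.0], [0.001, -0.0, -1.0]]
force: [0.0, 0.3, -2.0]
gripper_width: 0.546
grasp_force: 20.0
```

```bash
python3 - <<'E'
from h import *
im,d=eyes.camera("scene"); cv2.imwrite("pics/s8.png",im[200:380,280:500,::-1].repeat(2,0).repeat(2,1))
print([(np.round(r["point"],3).tolist(),round(r["conf"],2)) for r in finder.spot_point("scene","jar_red_mid")[:3]])
print(manip.sense()["eef_pos"],manip.sense()["joint_pos"])
E
```

```text
[([0.595, 0.279, 0.097], 0.57), ([0.592, 0.283, 0.007], 0.19)]
[0.59158041 0.28406013 0.0833998 ] [-0.30352532  0.62157044 -0.31875333  1.63086925  0.23123295  0.92402145
 -2.27730568]
```

View pics/s8.png

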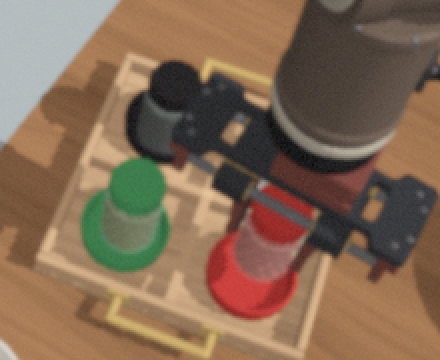

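The red jar hangs over its cup, at about (270,250) in the crop. I'll lower it.

Call:
apply_moves(delta_pos=[[0, 0, 0.17], [0, 0, 0.12], [0, 0, 0.06], [0, 0, 0.03], [0, 0, 0.02]], rot=[[0, 0, 0], [0, 0, 0], [0, 0, 0], [0, 0, 0], [0, 0, 0]], claw=[0.3, 0.3, 0.3, 0.3, 0.3])

```text
clock: 28.0
eef_pos: [0.5903, 0.284, 0.0412]
eef_rot: [[1.0, 0.0, -0.001], [0.0, -1.0, -0.0], [-0.001, 0.0, -1.0]]
force: [-0.4, -0.2, -0.6]
gripper_width: 0.543
grasp_force: 20.0
```

Call:
apply_moves(delta_pos=[[0, 0, 0.01], [0, 0, 0.008], [0, 0, 0]], rot=[[0, 0, 0], [0, 0, 0], [0, 0, 0]], claw=[0.3, 0.3, 0.3])

```text
clock: 28.3
eef_pos: [0.5907, 0.2841, 0.0404]
eef_rot: [[1.0, 0.0, 0.001], [0.0, -1.0, 0.0], [0.001, -0.0, -1.0]]
force: [-0.5, -1.0, 0.2]
gripper_width: 0.542
grasp_force: 20.0
```

Call:
apply_moves(delta_pos=[[0, 0, 0.004], [0, 0, 0]], rot=[[0, 0, 0], [0, 0, 0]], claw=[0.3, 0.3])

```text
clock: 28.5
eef_pos: [0.5908, 0.2841, 0.0404]
eef_rot: [[1.0, 0.0, 0.001], [0.0, -1.0, 0.0], [0.001, -0.0, -1.0]]
force: [-3.1, -1.6, 5.4]
gripper_width: 0.542
grasp_force: 20.0
```

Call:
apply_moves(delta_pos=[[0, 0, 0], [0, 0, 0], [0, 0, 0], [0, 0, 0]], rot=[[0, 0, 0], [0, 0, 0], [0, 0, 0], [0, 0, 0]], claw=[0.7, 0.95, 0.95, 0.95])

```text
clock: 28.9
eef_pos: [0.5906, 0.284, 0.0394]
eef_rot: [[1.0, 0.0, -0.0], [0.0, -1.0, 0.0], [-0.0, -0.0, -1.0]]
force: [-0.5, -0.3, 0.1]
gripper_width: 0.869
grasp_force: 0.0
```

Call:
apply_moves(delta_pos=[[0, 0, -0.1], [0, 0, -0.3], [0, 0, -0.4], [0, 0, -0.4], [0, 0, -0.4]], rot=[[0, 0, 0], [0, 0, 0], [0, 0, 0], [0, 0, 0], [0, 0, 0]], claw=[0.95, 0.95, 0.95, 0.95, 0.95])

```text
clock: 29.4
eef_pos: [0.5904, 0.2839, 0.2019]
eef_rot: [[1.0, 0.0, 0.0], [0.0, -1.0, 0.0], [0.0, -0.0, -1.0]]
force: [0.4, 0.5, -0.3]
gripper_width: 0.948
grasp_force: 0.0
```

Call:
apply_moves(delta_pos=[[-0.1, 0.4, 0], [-0.1, 0.4, 0], [-0.1, 0.4, 0], [-0.1, 0.4, 0], [-0.1, 0.3, 0]], rot=[[0, 0, 0], [0, 0, 0], [0, 0, 0], [0, 0, 0], [0, 0, 0]], claw=[0.95, 0.95, 0.95, 0.95, 0.95])

```text
clock: 29.9
eef_pos: [0.5401, 0.0912, 0.2004]
eef_rot: [[1.0, -0.002, 0.001], [-0.002, -1.0, -0.001], [0.001, 0.001, -1.0]]
force: [0.7, 0.3, -0.7]
gripper_width: 0.952
grasp_force: 0.0
```

```bash
python3 - <<'E'
from h import *
im,d=eyes.camera("scene"); cv2.imwrite("pics/s9.png",im[:,:,::-1])
eyes.camera("top")
for q in "jar_black_mid jar_white_mid jar_green_mid jar_red_mid jar_clove_mid jar_open_mid".split():
  print(q,[(np.round(r["point"],3).tolist(),round(r["conf"],2)) for c in ("scene","top") for r in finder.spot_point(c,q)[:1]])
E
```

```text
jar_black_mid [([0.511, 0.155, 0.051], 0.59)]
jar_white_mid [([0.482, 0.26, 0.054], 0.68), ([0.478, 0.26, 0.059], 0.75)]
jar_green_mid [([0.614, 0.174, 0.054], 0.76)]
jar_red_mid [([0.589, 0.28, 0.053], 0.63), ([0.586, 0.285, 0.056], 0.73)]
jar_clove_mid [([0.361, -0.288, 0.045], 0.58), ([0.355, -0.29, 0.04], 0.75)]
jar_open_mid [([0.446, -0.167, 0.031], 0.64), ([0.45, -0.169, 0.036], 0.93)]
```

View pics/s9.png

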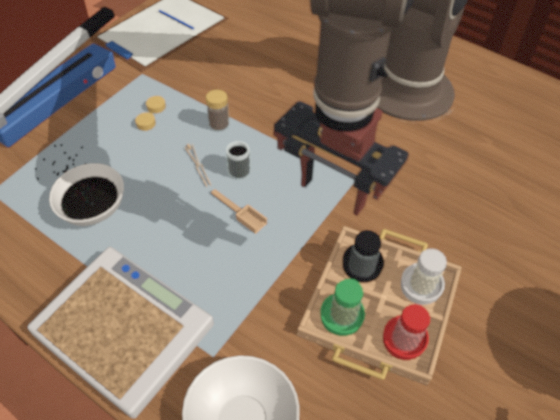

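All four jars stand upright in the cups of their own colour: black (366,255), white (428,272), green (347,305) and red (410,330). The clove and open jars haven't moved, and the arm is clear, so I'll hand in.

```bash
python3 -c "
from h import *
print(manip.finish_job())"
```

```text
the job is handed in; nothing more can be done
None
```

The black, white, green and red jars each stand upright in the cup of their own colour, the clove jar and the open jar were left where they stood, and the job was handed in at about 30 s.

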